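# Hold a register in the scanner's reference corner

## Task

The little flatbed scanner has just been moved here: slide its transport lock fully home to the open-padlock end, away from you. Then lay the small grey pocket register on the glass, just as it lies (cover down), with its long side along the front edge of the glass, and push it snugly into the reference corner (front left, marked by the arrow) so that it touches the front and the left-hand edge of the frame at once. Finish while still holding it there, pushed against both edges and pressed flat on the glass for the scan, without straining the glass; leave the other things on the desk alone.

Things in the scene. Friction and masses are not known exactly. Their poses are not given: they have to be found in the camera images.
- flatbed: compact grey flatbed scanner, fixed, 215 (x) x 300 (y) x 40 mm, lid open: it rises 95 mm ahead (+x) of the origin, leaning away, to 250 mm above the desk. Origin: centre of the underside; x points from its front edge to the lid, y to its left, z up; yaw within 0.2 rad. Glass 152 (x) x 216 (y) mm, 36 mm above the desk; the flat frame round it is 4 mm higher
- ref_corner (a point): the reference corner: front left inner corner of the frame at glass level, where the inner edges of the front and left-hand frame bars meet; axes as the scanner's: the glass extends 152 mm to +x and 216 mm to -y from here. The seated register's centre is 27 mm (+x), 49 mm (-y) and 14 mm (+z) from this point
- front_frame: front bar of the scanner's frame, flat, 30 mm deep and 300 mm long; origin on the top of its inner edge (40 mm above the desk), axes as the scanner's; the bar lies on the -x side of it, its upright inner edge (4 mm above the glass) faces +x and is the first stop
- side_frame: left-hand bar of the frame, flat, 55 mm wide, carries the transport lock; origin on the top of its inner edge, axes as the scanner's; the bar lies on the +y side of it, its upright inner edge (4 mm above the glass) faces -y and is the second stop
- glass_plate: the scanner's glass; origin: centre of its upper face, 36 mm above the desk, axes as the scanner's
- lock_tab (a joint): transport lock slide, m: 0 = locked (near end, by the closed padlock sign), grows as the tab slides along the scanner's +x, 0.026 = end stop, unlocked (by the open padlock sign). Friction about 2 N; it stays where it is left
- lock_grip (a point): centre of the transport lock's black tab, which stands up 14.5 mm from the frame bar and is 18 mm long (x) by 12 mm wide (y); this point is 8.5 mm above the bar (48.5 mm above the desk), axes as the scanner's; the bar is flat for 20 mm to either side of the tab
- book_centre (a point): centre of the small grey cloth-bound pocket register (closed, rigid), 54 (x) x 98 (y) x 28 mm (z), about 0.14 kg, lying flat on the desk to the robot's left, beyond the wooden card index box; this point is 14 mm above its underside; x across, y along its long side. Held across its 54 mm with the fingertips 8 mm or more above its underside, the fingers clear the scanner's frame
- pocket_book: the same register; origin: centre of its underside
- brush: flat wooden dust brush, 196 mm long, 13 mm high, lies to the right of the register; leave alone
- marker: marker pen, 135 mm long, lies in front of the register; leave alone
- barcode_gun: dark hand-held barcode scanner, 139 mm long, 65 mm high, lies beyond the register; leave alone
- large_book: large grey register, 105 x 148 x 22 mm, on the wooden card index box that stands between register and scanner (top 145 mm above the desk); leave alone
There are look-alikes about, which are no part of the job. Leave any turquoise look-alike of the pocket_book alone.

How it is judged (in metres and radians):
On the way, in this order (a step that is already met when the one before it is completed fails the run):
1. the transport lock is slid to its unlocked end stop (value of joint lock_tab above 0.0235 m), for 0.2 s.
2. the register lies flat on the glass, touching both the front and the left-hand edge of the frame (contact force between pocket_book and front_frame above 0.5 N and contact force between pocket_book and side_frame above 0.5 N and contact force between pocket_book and glass_plate above 0.5 N), for 0.2 s.
At the end, for the whole second after the job is handed in: Lock within 2.5 mm of its unlocked end; register flat on the glass (tilt under 0.05 rad), square in the reference corner (centre within 3.5 mm, 0.05 rad), still held and at rest, pushed against the front and left-hand edges with over 1 N each and onto the glass with over 3 N (value of joint lock_tab above 0.0235 m and contact force between pocket_book and front_frame above 1 N and contact force between pocket_book and side_frame above 1 N and contact force between pocket_book and glass_plate above 3 N and contact force between the fingers and pocket_book above 1 N and horizontal distance between book_centre and ref_corner below 0.06 m and x of book_centre in the frame of ref_corner below 0.0305 m and y of book_centre in the frame of ref_corner above -0.0525 m and z of book_centre in the frame of ref_corner below 0.0165 m and angle between the y axis of pocket_book and the y axis of flatbed, either way round below 0.05 rad and angle between pocket_book's own z axis and vertical below 0.05 rad and linear speed of pocket_book below 0.01 m/s); the arm keeps its last pose, push and grip.
It fails at once if the glass is strained (pressed with over 80 N) (contact force between anything else and glass_plate above 80 N).
It fails at once if another thing on the desk is disturbed (moved over 30 mm) (distance of any of brush, marker, barcode_gun, large_book from where it was at the start of the episode above 0.03 m).
It also fails if it takes over 67 s, if anything falls off the work surface, if the arm or the gripper's body presses on something with over 40 N, if the wrist force passes 120 N, or if a joint passes its speed limit or range.

## Robot

A 6-joint arm with a two-finger parallel gripper is mounted at the origin on a cart in front of the work surface, level with it; the furniture and walls round the work are solid. World frame = base frame: x ahead of the robot, y to its left, z up, the work surface at z = 0. Lengths are in m, angles in degrees, forces in N, time in s.
With the tool pointing down it reaches from about 0.4 to 0.825 m from the base axis. Payload 7 kg.
Tool frame: the origin (TCP) lies midway between the tips of the shut fingers; the grasp point (between the pads) lies 19 mm behind it; z points along the fingers, y is the direction in which the jaws open and shut (so a half turn about z gives the same grasp; the last joint's range is limited). The gripper opens to 88 mm and grips with 3 to 60 N. Pads are 19 mm wide; open, the fingers measure 130 mm over their backs; the gripper's body (78 mm by 193 mm) begins 47 mm behind the grasp point.
Start: joints at [-48.638, 20.546, 0.682, 0, -70.136, -16.507], TCP at [0.284, -0.612, 0.227] pointing down, gripper open.
Joint ranges: [-176.03, 176.03], [-82.01, 121.73], [-58.28, 71.71], [-173.87, 95.51], [-174.79, -0.11], [-173.66, 173.66]. Speed limits (degrees/s): [136.94, 136.94, 172.46, 180, 180, 180].

## Interface

Orientations are given as a 3x3 rotation matrix whose columns are the frame's x, y, z axes.
In Python, from rig import robot gives the robot as it stands. Calls block until the motion is done:
- robot.goto(position, orientation): joint-space move of the TCP to a pose.
- robot.servo_line(position, ori=None, speed=0.15): straight line of the TCP; ori=None keeps the orientation; speed is the mean speed in m/s.
- robot.movej(angles): joint-space move.
- robot.move_gripper(opening): opening from 0.0 (shut) to 1.0 (fully open); the grip force is fixed at half the most; returns when the fingers have stopped.
- robot.dwell(seconds).
- robot.ik(position, orientation): joint angles nearest the present ones, or None.
- robot.grab_frame(name): name is "side" or "top" or "wrist"; returns (picture, depth): 480x640x3 uint8, red, green, blue; 480x640 float32, m along the optical axis (not along the pixel's ray), 0 where there is no reading.
- robot.camera_info(name): a dict with "vfov" (degrees; the focal length in pixels is half the picture's height over the tangent of half this angle, whatever the lens; pixels are square), "cx", "cy" (the principal point, pixels), "view" (4x4, takes a point from world to camera coordinates); the wrist camera has in their place "T_tool_cam" (4x4, takes a point from camera to tool coordinates, whose origin is the TCP and whose axes are the flange's). Camera axes: x right, y down, z forward; pixel columns grow to the right and rows downward; lengths in m; the calibration is good to about 2 mm. A picture is of the moment at which its call begins: read the wrist's pose just before it. camera_info takes no time and is no camera call.
A pose or a line that the arm cannot do raises robot.Unreachable and nothing moves.
- robot.job_done(): hands the job in, once; it reports no verdict.
Readings, each from a call of its own:
- robot.read_t(): time.
- robot.read_qpos(): joint angles.
- robot.read_qvel(): joint speeds.
- robot.read_effort(): joint torques, N m.
- robot.read_position(): TCP position.
- robot.read_tcp_rot(): TCP orientation.
- robot.read_force(): force on the tool from outside, world axes, zero at the start.
- robot.read_ft_torque(): the same for the moment, N m.
- robot.read_grip_width(): opening from 0.0 (shut) to 1.0 (fully open).
Only numpy, scipy, OpenCV 4.12 (cv2) and the standard library are available. Lean on these libraries where they do the work, as an engineer would, in place of code of your own. Each camera call takes 0.05 s, during which the arm holds its last target.

## Working session

There is one attempt and no reset: what is moved stays moved. The work goes in short steps, each a Python script; the robot and the scene stay as the last script left them, time stands still between calls to the robot, and variables do not carry over. Pictures are saved under pics/ and viewed, and the job is handed in when it is done.

```bash
ls; mkdir -p pics; cat > h.py <<'E'
import numpy as np, cv2
from rig import robot
def K(n):
    i=robot.camera_info(n); f=240/np.tan(np.radians(i['vfov'])/2); return f,i['cx'],i['cy'],i
def snap(n,fn):
    if n=='wrist': p,R=np.array(robot.read_position()),np.array(robot.read_tcp_rot())
    im,d=robot.grab_frame(n); cv2.imwrite('pics/'+fn+'.png',im[:,:,::-1])
    f,cx,cy,i=K(n)
    if n=='wrist':
        T=np.eye(4);T[:3,:3]=R;T[:3,3]=p; C=T@np.array(i['T_tool_cam'])
    else: C=np.linalg.inv(np.array(i['view']))
    np.savez('pics/'+fn+'.npz',im=im,d=d,C=C,k=[f,cx,cy]); return im,d,C
def load(fn): return np.load('pics/'+fn+'.npz')
def plane(z,fn,u,v):
    q=load(fn);f,cx,cy=q['k'];C=q['C']
    r=C[:3,:3]@np.array([(u-cx)/f,(v-cy)/f,1]); return C[:3,3]+r*(z-C[2,3])/r[2]
def cloud(fn):
    q=load(fn);f,cx,cy=q['k'];C=q['C'];d=q['d']
    v,u=np.mgrid[:480,:640]; P=np.stack([(u-cx)/f*d,(v-cy)/f*d,d],-1)
    P=P@C[:3,:3].T+C[:3,3]; P[d==0]=np.nan; return P
E
python3 - <<'E'
from h import *
for n in ('side','top','wrist'): snap(n,n+'0'); print(n,K(n))
print(robot.read_t(),robot.read_tcp_rot(),robot.read_force())
E
```

```text
pics
side (np.float64(592.9336318057525), 316.71996409281473, 230.47355794515568, {'vfov': 44.07296098188915, 'cx': 316.71996409281473, 'cy': 230.47355794515568, 'view': array([[-0.86587707, -0.49987262,  0.01960288,  0.46455283],
       [-0.34771182,  0.57320766, -0.74197673,  0.24603175],
       [ 0.35965733, -0.64927679, -0.67013899,  1.27654097],
       [ 0.        ,  0.        ,  0.        ,  1.        ]])})
top (np.float64(617.8463713329684), 321.959859985751, 237.2462122519027, {'vfov': 42.45692796282765, 'cx': 321.959859985751, 'cy': 237.2462122519027, 'view': array([[-0.01617366, -0.99985621, -0.0050955 ,  0.05189474],
       [-0.99709821,  0.01650777, -0.07431461,  0.53757999],
       [ 0.07438804,  0.00387878, -0.99722183,  1.80156075],
       [ 0.        ,  0.        ,  0.        ,  1.        ]])})
wrist (np.float64(409.78021717821446), 328.8061223444675, 244.72481243599978, {'vfov': 60.7132894193347, 'cx': 328.8061223444675, 'cy': 244.72481243599978, 'T_tool_cam': array([[ 4.90099683e-04, -9.68784746e-01, -2.47902958e-01,
         6.58741518e-02],
       [ 9.99999161e-01,  7.72088294e-04, -1.04027839e-03,
         1.01512304e-04],
       [ 1.19920881e-03, -2.47902240e-01,  9.68784311e-01,
        -1.58634816e-01],
       [ 0.00000000e+00,  0.00000000e+00,  0.00000000e+00,
         1.00000000e+00]])})
0.15 [[-9.07413623e-01 -4.20238119e-01 -6.63203415e-04]
 [-4.20238620e-01  9.07412961e-01  1.10519963e-03]
 [ 1.37352362e-04  1.28157689e-03 -9.99999169e-01]] [ 0.55835125  0.64666105 -0.42658482]
```

View pics/top0.png

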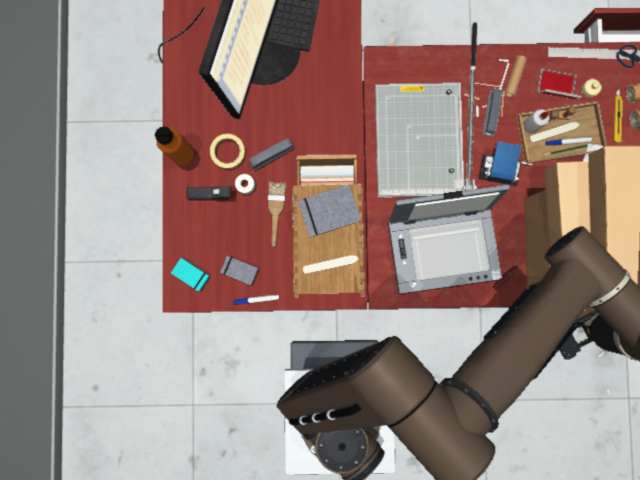

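View pics/side0.png

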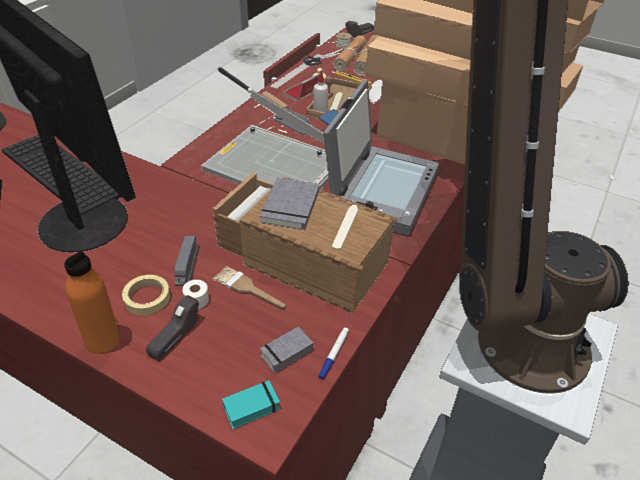

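View pics/wrist0.png

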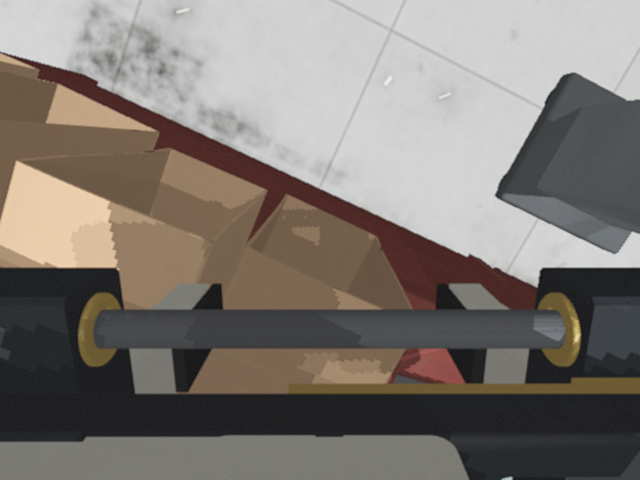

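The top view shows the scanner near (445,245), with its lock slot at about (403,247). The grey register is at (239,271), left of the card index box and with the marker in front of it. The turquoise look-alike is at (190,275). I'll zoom in and measure.

```bash
python3 - <<'E'
from h import *
q=load('top0');im=q['im'][:,:,::-1]
a=cv2.resize(im[180:300,380:510],None,fx=4,fy=4,interpolation=cv2.INTER_CUBIC)
b=cv2.resize(im[235:315,160:300],None,fx=4,fy=4,interpolation=cv2.INTER_CUBIC)
cv2.imwrite('pics/za.png',a);cv2.imwrite('pics/zb.png',b)
P=cloud('top0')
for n,u,v in [('glass',448,250),('lock',403,247),('book',239,271),('index',330,275),('large',330,210),('lid',450,205),('desk',380,300),('box',560,210),('box2',600,210),('box3',535,210),('marker',255,300),('turq',190,275)]: print(n,P[v,u].round(4))
E
```

```text
glass [ 0.4933 -0.3218  0.046 ]
lock [ 0.5045 -0.1925  0.0393]
book [0.4427 0.2868 0.0317]
index [0.4253 0.0222 0.1375]
large [nan nan nan]
lid [ 0.6063 -0.3016  0.1926]
desk [ 0.3509 -0.1257 -0.0028]
box [ 0.5768 -0.5566  0.292 ]
box2 [ 0.5677 -0.6271  0.3582]
box3 [ 0.6    -0.5613  0.0958]
marker [0.3574 0.2419 0.0218]
turq [0.4334 0.4307 0.0285]
```

View pics/za.png

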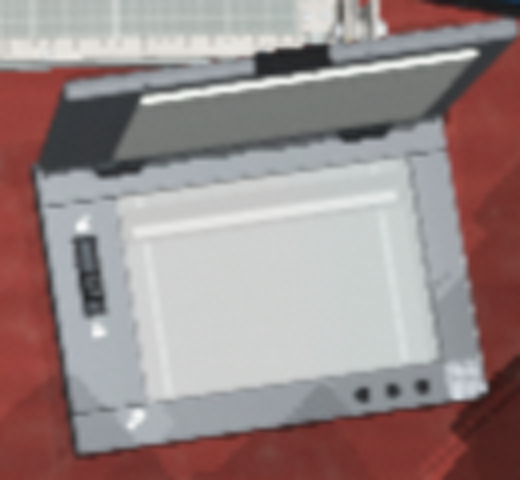

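View pics/zb.png

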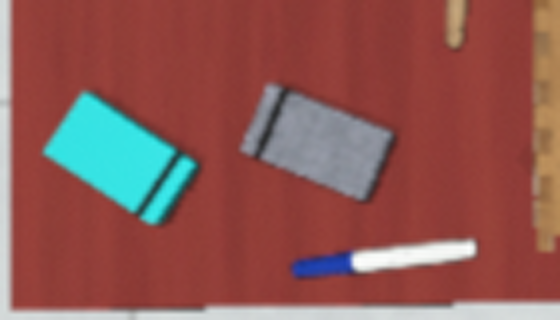

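```bash
python3 - <<'E'
from h import *
f=lambda a,b,z,o:plane(z,'top0',o[0]+a/4,o[1]+b/4).round(4)
o=(380-.375,180-.375)
for n,a,b,z in [('FLout',78,454,.04),('FRout',487,392,.04),('FLin',150,401,.036),('FRin',437,360,.036),('BLin',120,202,.036),('BLout',38,168,.04),('slotBack',85,236,.04),('slotFront',96,316,.04),]: print(n,f(a,b,z,o))
o=(160-.375,235-.375)
for n,a,b in [('k1',272,84),('k2',393,133),('k3',367,201),('k4',242,152)]: print(n,f(a,b,.028,o))
# index box, lid extents
P=cloud('top0'); Z=P[...,2]
for z0,z1,r in [(.12,.2,(290,366,150,300)),(.06,.3,(380,515,180,300)),(.06,.6,(515,640,140,320))]:
    u0,u1,v0,v1=r; S=P[v0:v1,u0:u1].reshape(-1,3); S=S[(S[:,2]>z0)&(S[:,2]<z1)]; print(S.min(0).round(3),S.max(0).round(3))
E
```

```text
FLout [ 0.371  -0.1777  0.04  ]
FRout [ 0.4109 -0.4749  0.04  ]
FLin [ 0.4084 -0.2314  0.036 ]
FRin [ 0.4348 -0.4407  0.036 ]
BLin [ 0.5538 -0.2135  0.036 ]
BLout [ 0.5794 -0.1538  0.04  ]
slotBack [ 0.529  -0.1868  0.04  ]
slotFront [ 0.4706 -0.1933  0.04  ]
k1 [0.4883 0.3204 0.028 ]
k2 [0.451 0.232 0.028]
k3 [0.4017 0.2514 0.028 ]
k4 [0.4389 0.3426 0.028 ]
[ 0.367 -0.068  0.12 ] [0.762 0.125 0.181]
[ 0.486 -0.445  0.06 ] [ 0.691 -0.148  0.261]
[ 0.298 -0.717  0.06 ] [ 0.794 -0.405  0.6  ]
```

```bash
cat >> h.py <<'E'
def rot(deg):  # tool pointing down, tool y at world azimuth deg
    a=np.radians(deg); y=np.array([np.cos(a),np.sin(a),0]); z=np.array([0,0,-1.]); x=np.cross(y,z); return np.stack([x,y,z],1)
E
python3 - <<'E'
from h import *
R=rot(97.65); print(R.round(3))
robot.servo_line([0.284,-0.612,0.45],speed=.25)
print(robot.read_qpos(), robot.read_force())
q=robot.ik([0.516,-0.21,0.32],R); print(q)
robot.goto([0.516,-0.21,0.32],R)
print(robot.read_t(),robot.read_position(),robot.read_force())
robot.move_gripper(0)
snap('wrist','w1'); print(robot.read_t())
E
```

```text
[[-0.991 -0.133  0.   ]
 [-0.133  0.991  0.   ]
 [-0.     0.    -1.   ]]
[-4.85883832e+01  1.81245385e+01  2.50661369e+01 -3.87883462e-02
 -9.70622564e+01 -1.65555543e+01] [ 1.04778112 -0.04395251 -0.96612389]
[ -2.00700369   6.67938758  -5.55924393   0.         -77.76136848
 -80.34299631]
2.95 [ 0.51601413 -0.2106171   0.32019277] [-0.1850493   0.03491937 -0.50852558]
4.425
```

View pics/w1.png

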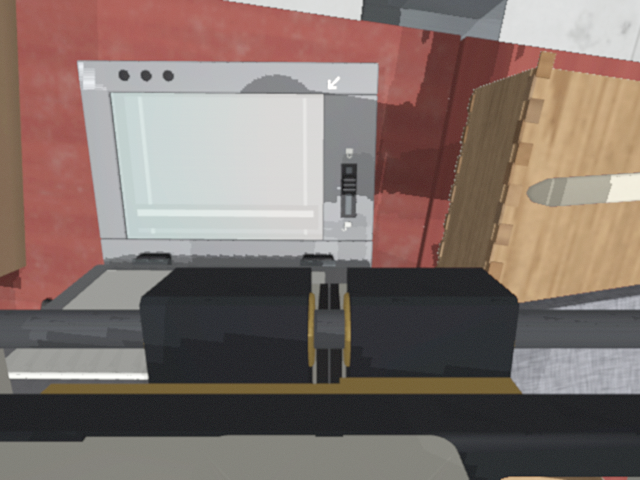

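The wrist view shows the frame square-on. The reference corner is near (323,95), next to the arrow. The slot runs over rows 163–218 and the tab's ridges are around (349,183).

```bash
python3 - <<'E'
from h import *
im=load('w1')['im'][:,:,::-1]
cv2.imwrite('pics/zw1.png',cv2.resize(im[55:255,290:390],None,fx=5/1.7,fy=5/1.7,interpolation=cv2.INTER_CUBIC))
cv2.imwrite('pics/zw2.png',cv2.resize(im[140:240,310:390],None,fx=6,fy=6,interpolation=cv2.INTER_CUBIC))
g=cv2.cvtColor(im,cv2.COLOR_BGR2GRAY).astype(float)
# subpixel edges
def edge(prof):
    d=np.abs(np.diff(prof)); i=np.argmax(d); lo,hi=max(0,i-2),i+3; return (np.arange(lo,min(hi,len(d)))*d[lo:hi]).sum()/d[lo:hi].sum()+.5
print('left inner (cols) ',[ (v,round(312+edge(g[v,312:334]),2)) for v in (110,130,150,170,190,210,225)])
print('front inner (rows)',[ (u,round(84+edge(g[84:104,u]),2)) for u in (140,170,200,230,310,316)])
print('front outer',[ (u,round(55+edge(im[55:75,u,1].astype(float)),2)) for u in (110,150,200,250,300,350)])
print('left outer',[ (v,round(365+edge(im[v,365:388,1].astype(float)),2)) for v in (80,110,140,170,200,230)])
E
```

```text
left inner (cols)  [(110, np.float64(323.05)), (130, np.float64(322.9)), (150, np.float64(322.67)), (170, np.float64(322.58)), (190, np.float64(322.64)), (210, np.float64(322.09)), (225, np.float64(322.43))]
front inner (rows) [(140, np.float64(92.19)), (170, np.float64(92.04)), (200, np.float64(92.31)), (230, np.float64(93.07)), (310, np.float64(93.34)), (316, np.float64(93.14))]
front outer [(110, np.float64(60.66)), (150, np.float64(60.51)), (200, np.float64(61.45)), (250, np.float64(61.75)), (300, np.float64(61.78)), (350, np.float64(62.5))]
left outer [(80, np.float64(377.16)), (110, np.float64(376.25)), (140, np.float64(375.38)), (170, np.float64(374.47)), (200, np.float64(370.07)), (230, np.float64(372.17))]
```

View pics/zw2.png

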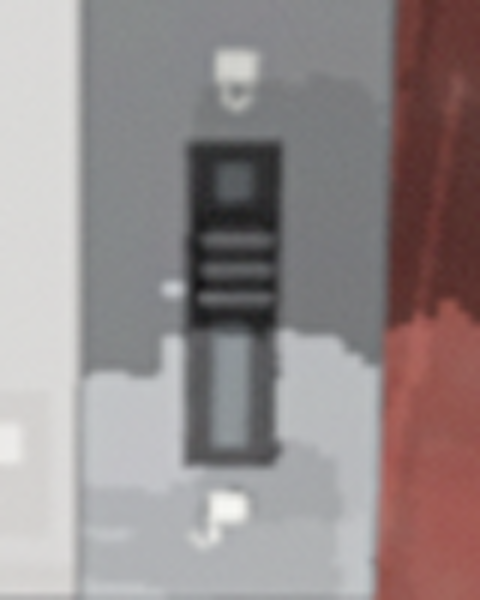

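View pics/zw1.png

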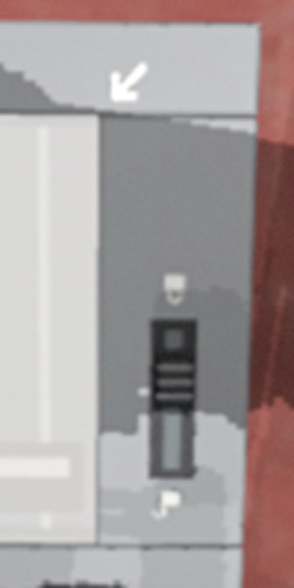

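```bash
cat > m.py <<'E'
from h import *
def fit(fn,pts,z):
    P=np.array([plane(z,fn,u,v)[:2] for u,v in pts]); c=P.mean(0); d=np.linalg.svd(P-c)[2][0]; return c,d
li=[(323.05,110),(322.9,130),(322.67,150),(322.58,170),(322.4,190),(322.2,210)]
fi=[(140,92.19),(170,92.04),(200,92.31),(230,93.07),(310,93.34)]
fo=[(110,60.66),(150,60.51),(200,61.45),(250,61.75),(300,61.78),(350,62.5)]
lo=[(377.16,80),(376.25,110),(375.38,140),(374.47,170),(372.17,230)]
L={}
for n,p in (('li',li),('fi',fi),('fo',fo),('lo',lo)):
    c,d=fit('w1',[(u,v) for u,v in p],.04); L[n]=(c,d); print(n,c.round(4),'az mod90',np.degrees(np.arctan2(d[1],d[0]))%90)
def X(a,b):
    (c1,d1),(c2,d2)=L[a],L[b]; t=np.linalg.solve(np.stack([d1,-d2],1),c2-c1); return c1+t[0]*d1
corner=X('li','fi'); out=X('lo','fo'); print('inner corner',corner,'outer',out)
E
python3 - <<'E'
from m import *
for yaw in (7.5,):
    c,s=np.cos(np.radians(yaw)),np.sin(np.radians(yaw)); B=np.array([[c,-s],[s,c]])
    print('outer->inner in scanner axes (expect .03,-.055)',B.T@(corner-out))
    for n,u,v,z in [('tabtop front',345+4,140+215/6,.0545),('tabtop back',349,140+325/6,.0545),('slot f',349,140+143/6,.04),('slot b',348.5,140+465/6,.04),('tab left',310+188/6,183,.0545),('tab right',310+280/6,183,.0545)]:
        p=plane(z,'w1',u,v)[:2]; print(n,p.round(4),'rel inner corner',(B.T@(p-corner)).round(4))
P=cloud('w1'); S=P[150:225,340:358]
r=(S[...,:2]-corner)@B; 
for v in range(155,222,3): print(v, np.nanmedian(P[v,345:353],0).round(4), ((np.nanmedian(P[v,345:353],0)[:2]-corner)@B).round(4))
E
```

```text
li [ 0.4727 -0.2226] az mod90 6.976758814098688
fi [ 0.421  -0.3439] az mod90 7.237653643848574
fo [ 0.3897 -0.3294] az mod90 7.254234309241468
lo [ 0.4521 -0.1702] az mod90 7.329644764351246
inner corner [ 0.40664727 -0.23063328] outer [ 0.37076678 -0.18065564]
outer->inner in scanner axes (expect .03,-.055) [ 0.02905014 -0.05423343]
tabtop front [ 0.4834 -0.1937] rel inner corner [0.0809 0.0266]
tabtop back [ 0.502  -0.1909] rel inner corner [0.0997 0.0269]
slot f [ 0.4722 -0.1946] rel inner corner [0.0697 0.0271]
slot b [ 0.5289 -0.1868] rel inner corner [0.127  0.0275]
tab left [ 0.4917 -0.2004] rel inner corner [0.0883 0.0188]
tab right [ 0.4896 -0.1848] rel inner corner [0.0882 0.0346]
155 [ 0.4633 -0.1964  0.0404] [0.0606 0.0265]
158 [ 0.4663 -0.196   0.0405] [0.0637 0.0265]
161 [ 0.4693 -0.1956  0.0406] [0.0667 0.0265]
164 [ 0.4724 -0.1952  0.0409] [0.0698 0.0266]
167 [ 0.4754 -0.1948  0.0411] [0.0729 0.0266]
170 [ 0.4785 -0.1937  0.0402] [0.0761 0.0272]
173 [ 0.4816 -0.1939  0.0418] [0.0791 0.0267]
176 [ 0.4836 -0.1942  0.0548] [0.0811 0.0261]
179 [ 0.4865 -0.1938  0.0557] [0.084  0.0261]
182 [ 0.4897 -0.1933  0.0543] [0.0872 0.0262]
185 [ 0.4928 -0.1928  0.0541] [0.0904 0.0263]
188 [ 0.4958 -0.1924  0.0546] [0.0934 0.0263]
191 [ 0.4988 -0.1919  0.0552] [0.0965 0.0263]
194 [ 0.5035 -0.1906  0.041 ] [0.1013 0.027 ]
197 [ 0.5067 -0.1908  0.0408] [0.1044 0.0265]
200 [ 0.5099 -0.1897  0.0408] [0.1077 0.0271]
203 [ 0.5131 -0.1892  0.0411] [0.111  0.0272]
206 [ 0.5163 -0.1888  0.0411] [0.1142 0.0272]
209 [ 0.5196 -0.1882  0.0411] [0.1175 0.0273]
212 [ 0.5228 -0.1877  0.0411] [0.1208 0.0274]
215 [ 0.5261 -0.1873  0.0413] [0.1241 0.0274]
218 [ 0.5295 -0.1867  0.0406] [0.1275 0.0275]
221 [ 0.5328 -0.1863  0.0404] [0.1309 0.0275]
```

All the edges agree with the given sizes: the bars measure 29 and 54 mm, the yaw is about 7.25°, and the tab is 18 mm long with its top at 54.5 mm. Next I'll push the tab with the shut fingers.

```bash
cat >> h.py <<'E'
YAW=7.25
c_,s_=np.cos(np.radians(YAW)),np.sin(np.radians(YAW)); B=np.array([[c_,-s_],[s_,c_]])
COR=np.array([0.4066,-0.2306])
def W(x,y,z): return [*(COR+B@np.array([x,y])),z]
def S(p): return B.T@(np.array(p)[:2]-COR)
def FS():
    f=np.array(robot.read_force()); return np.r_[B.T@f[:2],f[2]]
E
python3 - <<'E'
from h import *
R=rot(90+YAW)
robot.goto(W(.056,.0267,.15),R)
robot.servo_line(W(.056,.0267,.044),speed=.15)
f0=FS(); print(f0, robot.read_position())
x=.066; robot.servo_line(W(x,.0267,.044),speed=.06); print(x,FS()-f0)
while x<.108:
    x+=.004 if x<.09 else .002
    robot.servo_line(W(x,.0267,.044),speed=.05); df=FS()-f0
    print(round(x,4),S(robot.read_position()).round(4),df.round(2))
    if df[0]<-14: break
print(robot.read_t())
E
```

```text
[ 0.18498057 -0.86862558  0.23257032] [ 0.45984085 -0.19718289  0.0448969 ]
0.066 [-0.70516094  0.41769955 -0.75974313]
0.07 [0.0702 0.0267] [ 0.37  0.78 -0.37]
0.074 [0.0742 0.0267] [-0.54  1.09  0.1 ]
0.078 [0.0783 0.0267] [-1.49  0.82 -0.96]
0.082 [0.0824 0.0267] [-0.3   1.62 -0.1 ]
0.086 [0.0865 0.0267] [-0.38  0.54 -1.19]
0.09 [0.0895 0.0267] [-3.93 -0.03  1.31]
0.092 [0.0897 0.0268] [-8.42  0.27  4.89]
0.094 [0.0898 0.0268] [-12.04   0.15   7.46]
0.096 [0.09   0.0269] [-17.06   0.33  11.06]
8.6
```

```bash
python3 - <<'E'
from h import *
R=rot(90+YAW)
robot.servo_line(W(.080,.0267,.044),speed=.1)
robot.servo_line(W(.080,.0267,.12),speed=.25)
p=[0.516,-0.21,0.30]
robot.servo_line(p,speed=.3)
snap('wrist','w2')
im=load('w2')['im'][:,:,::-1]
cv2.imwrite('pics/zw3.png',cv2.resize(im[130:250,300:400],None,fx=5,fy=5,interpolation=cv2.INTER_CUBIC))
P=cloud('w2')
m=(P[...,2]>.049)&(P[...,2]<.06); r=(P[...,:2]-COR)@B
m&=(r[...,0]>.06)&(r[...,0]<.14)&(r[...,1]>.01)&(r[...,1]<.045)
print(r[m].min(0),r[m].max(0),m.sum(), robot.read_t())
E
```

```text
[0.10065734 0.02101073] [0.11831927 0.03299341] 219 10.175
```

View pics/zw3.png

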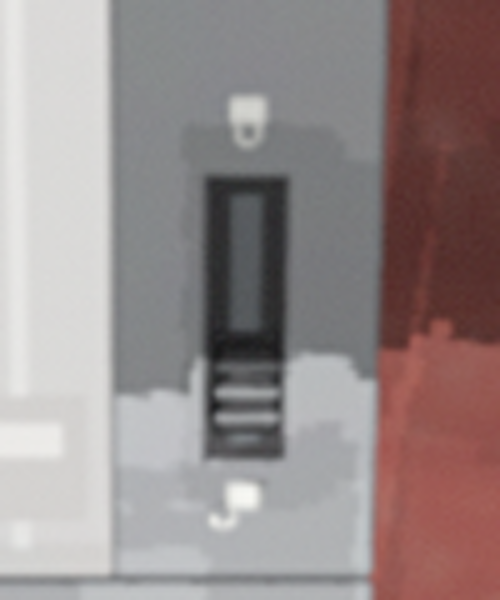

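The tab moved about 20 mm, then force built up with a +z part. That could be the end stop or something else touching. I'll push again and check height and moment to see where the contact is.

```bash
python3 - <<'E'
from h import *
R=rot(90+YAW)
robot.servo_line(W(.082,.0267,.12),speed=.3)
robot.servo_line(W(.082,.0267,.046),speed=.2)
f0=FS(); t0=np.array(robot.read_ft_torque()); print(f0, t0,robot.read_position())
for x in (.086,.090,.093,.096,.099):
    robot.servo_line(W(x,.0267,.046),speed=.05); df=FS()-f0; dt=np.array(robot.read_ft_torque())-t0; p=robot.read_position()
    print(x,S(p).round(4),round(p[2],4),df.round(2),np.r_[B.T@dt[:2],dt[2]].round(3))
    if df[0]<-22: break
im,d,C=snap('side','s2'); print(robot.read_t())
cv2.imwrite('pics/zs2.png',cv2.resize(im[60:260,280:480,::-1],None,fx=3,fy=3))
E
```

```text
[-0.43691251 -0.24368662  0.42755489] [-0.00085351 -0.08851709  0.03107071] [ 0.48581529 -0.19403491  0.04731992]
0.086 [0.0874 0.0265] 0.0474 [ 0.67  0.14 -0.46] [ 0.002  0.114 -0.018]
0.09 [0.0896 0.0267] 0.0461 [-2.66  0.56  1.25] [ 0.101  1.09  -0.007]
0.093 [0.09   0.0268] 0.0455 [-8.78  0.31  6.61] [ 0.034  3.465 -0.038]
0.096 [0.0902 0.0269] 0.045 [-16.54   0.06  10.18] [-0.13   5.717 -0.007]
0.099 [0.0904 0.027 ] 0.0444 [-20.28   0.25  13.16] [-0.22   8.069  0.025]
12.75
```

View pics/zs2.png

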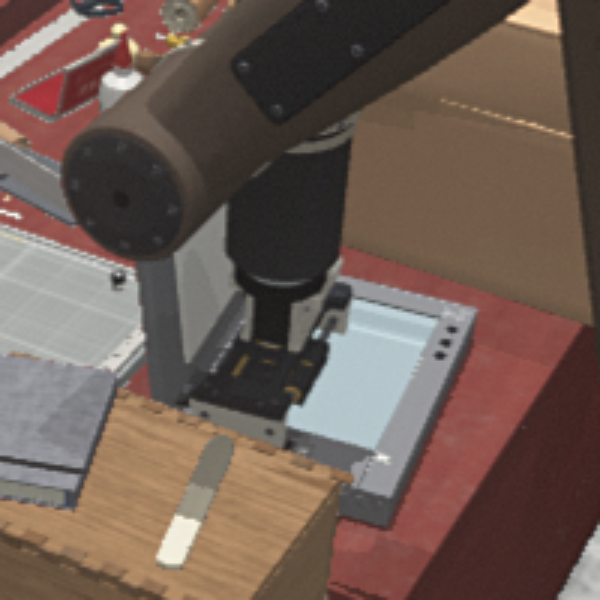

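The side view settles it: the wrist joint, which overhangs past the tool, is touching the lid. So the lock isn't home. I'll back off and push again with the tool tilted about 18°, which moves the wrist back towards the robot.

```bash
cat >> h.py <<'E'
def rtilt(deg):
    t=np.radians(deg); y=np.array([-s_,c_,0]); z=np.array([np.sin(t)*c_,np.sin(t)*s_,-np.cos(t)]); return np.stack([np.cross(y,z),y,z],1)
E
python3 - <<'E'
from h import *
robot.servo_line(W(.078,.0267,.047),speed=.15)
robot.servo_line(W(.078,.0267,.07),speed=.2)
R=rtilt(18)
robot.servo_line(W(.076,.0267,.07),ori=R,speed=.04)
robot.servo_line(W(.082,.0267,.0455),speed=.1)
f0=FS(); t0=np.array(robot.read_ft_torque()); print(f0,robot.read_position())
x=.086
while x<.108:
    robot.servo_line(W(x,.0267,.0455),speed=.05); df=FS()-f0; dt=np.array(robot.read_ft_torque())-t0; p=robot.read_position()
    print(round(x,4),S(p).round(4),round(p[2],4),df.round(2),(B.T@dt[:2]).round(3))
    if df[0]<-12: break
    x+=.002
print(robot.read_t())
E
```

```text
[-0.81658882  0.09126937  0.15956519] [ 0.48485196 -0.1936032   0.04482428]
0.086 [0.0867 0.0266] 0.046 [ 1.02 -0.05 -0.27] [ 0.106 -0.006]
0.088 [0.0882 0.0267] 0.0457 [ 0.59  0.05 -1.54] [0.113 0.039]
0.09 [0.0901 0.0267] 0.0455 [ 1.02  0.52 -0.02] [ 0.066 -0.024]
0.092 [0.0916 0.0268] 0.0453 [-1.09  0.49  0.06] [0.122 0.585]
0.094 [0.0918 0.0269] 0.0447 [-6.61 -0.14  4.34] [-0.089  2.051]
0.096 [0.0921 0.0271] 0.0441 [-10.45  -0.74   7.36] [-0.258  3.432]
0.098 [0.0922 0.0272] 0.0435 [-16.33  -1.54  11.87] [-0.402  4.825]
15.925
```

```bash
python3 - <<'E'
from h import *
im,d,C=snap('side','s3')
cv2.imwrite('pics/zs3.png',cv2.resize(im[60:260,280:480,::-1],None,fx=3,fy=3))
robot.servo_line(W(.080,.0267,.046),speed=.1)
robot.servo_line(W(.080,.0267,.10),speed=.3)
robot.goto([0.516,-0.21,0.28],rot(90+YAW))
snap('wrist','w3')
im=load('w3')['im'][:,:,::-1]
cv2.imwrite('pics/zw4.png',cv2.resize(im[130:250,300:400],None,fx=5,fy=5,interpolation=cv2.INTER_CUBIC))
P=cloud('w3')
m=(P[...,2]>.049)&(P[...,2]<.06); r=(P[...,:2]-COR)@B
m&=(r[...,0]>.06)&(r[...,0]<.14)&(r[...,1]>.01)&(r[...,1]<.045)
print(r[m].min(0),r[m].max(0),m.sum(), robot.read_t())
E
```

```text
[0.10091737 0.0207649 ] [0.1179721  0.03283552] 236 17.4583
```

View pics/zs3.png

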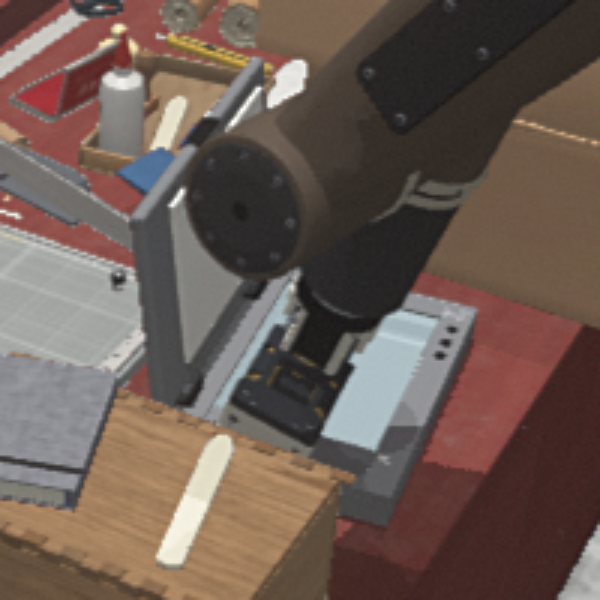

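View pics/zw4.png

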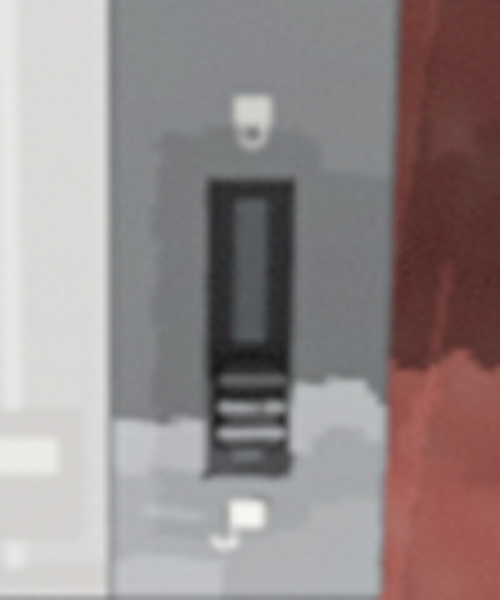

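The tab hasn't moved further (18 mm body at 0.101–0.118 along x), and this time the wrist was clear of the lid. That looks like the end stop, but I'll check against the slot edges on the saved pictures, which costs no robot time.

```bash
python3 - <<'E'
from h import *
# rectify strip rel x .06..135, y .015...04 at given z, 10 px/mm
def rect(fn,z):
    q=load(fn);f,cx,cy=q['k'];Ci=np.linalg.inv(q['C'])
    def pr(x,y):
        p=Ci@np.r_[W(x,y,z),1]; return [f*p[0]/p[2]+cx,f*p[1]/p[2]+cy]
    src=np.float32([pr(.055,.012),pr(.14,.012),pr(.14,.042),pr(.055,.042)])
    dst=np.float32([[0,0],[765,0],[765,270],[0,270]])
    return cv2.warpPerspective(q['im'][:,:,::-1],cv2.getPerspectiveTransform(src,dst),(765,270),flags=cv2.INTER_CUBIC)
for z,n in ((.04,'r40'),(.0545,'r54')):
    a,b=rect('w1',z),rect('w3',z); o=np.vstack([a,b])
    for x in range(60,140,10): cv2.line(o,(int((x-55)*9),0),(int((x-55)*9),539),(0,255,0),1)
    cv2.imwrite(f'pics/{n}.png',o)
E
```

```text
(no output)
```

View pics/r40.png

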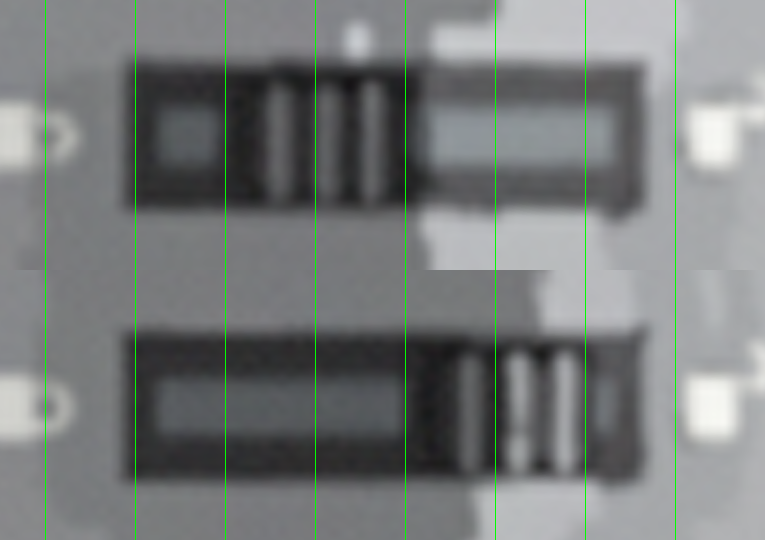

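View pics/r54.png

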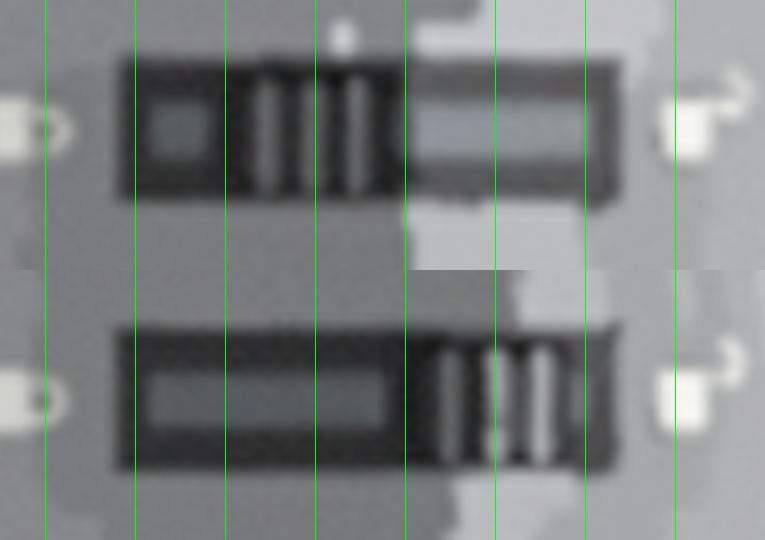

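Slot and tab geometry agree with the end stop. The slot's inner opening is centred at 0.0976, which puts the tab at about 5 mm at the start and about 25–26 mm now, against a hard stop hit in two postures. On to the register.

```bash
python3 - <<'E'
from h import *
for n,u,v,z in (('brush end',274,246,.01),('marker L',233,301,.01),('marker R',279,297,.01),('gun',210,193,.03),('gunR',232,195,.03)): print(n,plane(z,'top0',u,v).round(3))
R=rot(157.4)
robot.servo_line([0.48,-0.15,0.30],speed=.35)
p=[.470,.3475,.27]; print(robot.ik(p,R))
robot.goto(p,R)
robot.move_gripper(0.85)
snap('wrist','w4'); print(robot.read_t(),robot.read_position())
E
```

```text
brush end [0.515 0.186 0.01 ]
marker L [0.355 0.308 0.01 ]
marker R [0.365 0.172 0.01 ]
gun [0.674 0.371 0.03 ]
gunR [0.667 0.306 0.03 ]
[ 55.63348164  10.61799511  -7.22585453   0.         -72.15615036
 -78.23348164]
20.95 [0.47001625 0.34748862 0.27000649]
```

View pics/w4.png

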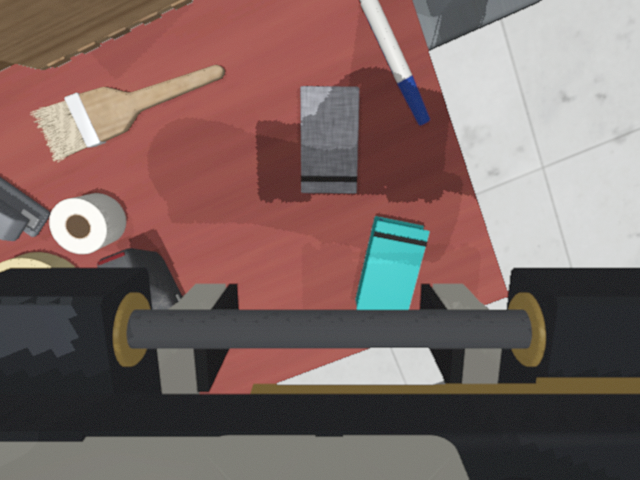

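The grey register is at corners (301,86), (358,86), (357,193), (301,193). The marker tip, at (425,122), is clear of the jaw span.

```bash
python3 - <<'E'
from h import *
c=[plane(.028,'w4',u,v)[:2] for u,v in ((301,86),(358.5,86),(357.5,193),(301,193))]
c=np.array(c); print(c.round(4), c.mean(0), [np.linalg.norm(c[i]-c[i-1]).round(4) for i in range(4)])
d=(c[3]-c[0])+(c[2]-c[1]); print('long az',np.degrees(np.arctan2(d[1],d[0])))
d=(c[1]-c[0])+(c[2]-c[3]); print('short az',np.degrees(np.arctan2(d[1],d[0])))
P=cloud('w4'); r=P[60:215,280:380]; m=(r[...,2]>.02)&(r[...,2]<.04); print(np.nanmedian(r[m],0), r[m][:,2].mean())
rc=cv2.minAreaRect(r[m][:,:2].astype(np.float32)*1000); print(rc)
E
```

```text
[[0.4504 0.232 ]
 [0.4016 0.2522]
 [0.4386 0.3432]
 [0.4896 0.3221]] [0.44507063 0.28737621] [np.float64(0.0983), np.float64(0.0528), np.float64(0.0982), np.float64(0.0552)]
long az 67.17889945918027
short az 157.43204186819483
[0.44504661 0.28469271 0.028475  ] 0.02847011793802239
((445.7958679199219, 286.5603942871094), (97.93293762207031, 54.45817184448242), 66.89167022705078)
```

```bash
python3 - <<'E'
from h import *
R=rot(157.2)
robot.goto([.4452,.287,.12],R)
robot.servo_line([.4452,.287,.0105],speed=.15)
print(robot.read_position(),robot.read_force())
robot.move_gripper(0.0)
print('w',robot.read_grip_width()*88,robot.read_position())
f0=np.array(robot.read_force())
robot.servo_line([.4452,.287,.12],speed=.2)
print('w',robot.read_grip_width()*88,np.array(robot.read_force())-f0,robot.read_t())
robot.servo_line([.4452,.287,.30],speed=.35)
snap('wrist','w5'); print(robot.read_t())
print(robot.ik(W(.029,-.051,.20),rot(180+YAW)))
E
```

```text
[0.44586816 0.28786339 0.0114307 ] [ 0.41525794 -0.18681586  0.28248532]
w 53.91154674177658 [0.44539579 0.28728267 0.01108043]
w 53.99408401414005 [ 2.04916276  2.16814773 -9.36650441] 23.7083
24.425
[-10.56764739   7.24114147 -20.74680645   0.         -62.01205208
  17.81764739]
```

View pics/w5.png

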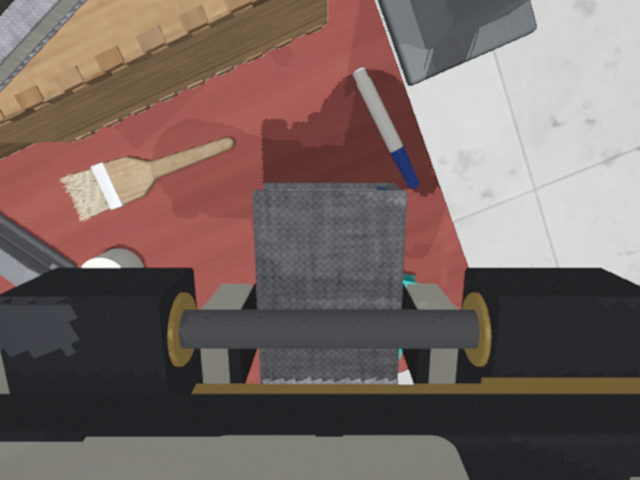

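The register is held square (54.0 mm wide), 11 mm above the fingertips. I'll carry it over the index box and lower it a few mm off both stops.

```bash
python3 - <<'E'
from h import *
R=rot(180+YAW)
robot.goto(W(.034,-.056,.30),R)
robot.dwell(.2)
f0=FS(); np.save('f0.npy',f0)
robot.servo_line(W(.034,-.056,.065),speed=.25)
robot.dwell(.2); print('free',FS()-f0,robot.read_position(),S(robot.read_position()))
z=.052
while z>.036:
    robot.servo_line(W(.034,-.056,z),speed=.04); df=FS()-f0; p=robot.read_position()
    print(round(z,4),S(p).round(4),round(p[2],4),df.round(2))
    if df[2]>3: break
    z-=.0015
print(robot.read_t(), robot.read_grip_width()*88)
snap('top','t5'); snap('side','s5')
im=load('s5')['im'][:,:,::-1]; cv2.imwrite('pics/zs5.png',cv2.resize(im[60:260,280:480],None,fx=3,fy=3))
E
```

```text
free [-0.74472064 -0.9326003  -1.05547791] [ 0.44814841 -0.28203164  0.06618296] [ 0.03472561 -0.0562638 ]
0.052 [ 0.0337 -0.0559] 0.0516 [ 0.42 -0.05 -0.18]
0.0505 [ 0.034 -0.056] 0.0505 [ 0.84  0.31 -0.49]
0.049 [ 0.034 -0.056] 0.049 [-0.02 -0.1  -1.02]
0.0475 [ 0.0339 -0.056 ] 0.0474 [ 0.83 -0.34 -0.3 ]
0.046 [ 0.0341 -0.0561] 0.047 [-2.23  2.79 10.49]
29.4417 53.87076770721607
```

View pics/zs5.png

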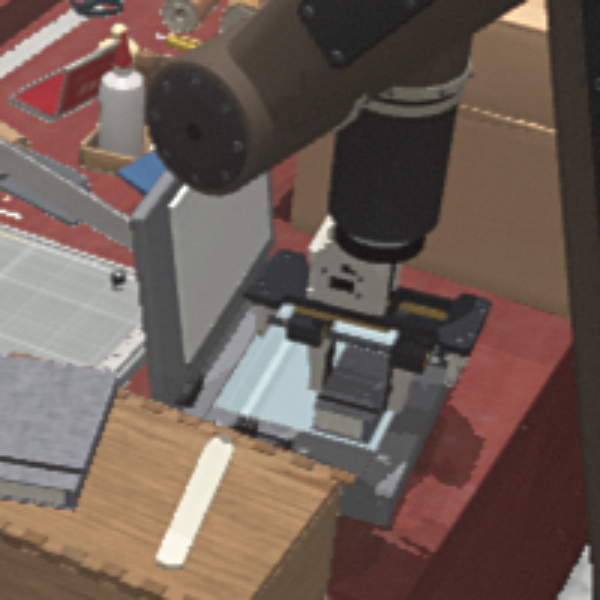

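The register touched at TCP height 0.047, which is glass level plus the 11 mm grip offset, so it is lying on the glass. Now I'll slide it into the corner.

```bash
python3 - <<'E'
from h import *
f0=np.load('f0.npy'); z=.0465
def rep(t):
    p=robot.read_position(); df=FS()-f0; print(t,S(p).round(4),round(p[2],4),df.round(2)); return df
robot.servo_line(W(.034,-.056,z),speed=.05); rep('z')
x,y=.034,-.056
while x>.018:
    x-=.0015; robot.servo_line(W(x,y,z),speed=.04); df=rep(('x',round(x,4)))
    if df[0]>9: break
while y>-.07 and y<-.038:
    y+=.0015; robot.servo_line(W(x,y,z),speed=.04); df=rep(('y',round(y,4)))
    if df[1]<-9: break
print(robot.read_t(),robot.read_grip_width()*88); np.save('xy.npy',[x,y])
E
```

```text
z [ 0.0342 -0.0561] 0.047 [-1.26  2.92  7.58]
('x', 0.0325) [ 0.0334 -0.0563] 0.0471 [2.15 1.19 6.38]
('x', 0.031) [ 0.0321 -0.0565] 0.0471 [2.79 0.25 6.97]
('x', 0.0295) [ 0.0306 -0.0565] 0.0471 [3.06 0.36 6.33]
('x', 0.028) [ 0.0291 -0.0565] 0.0471 [ 3.27 -1.42  7.48]
('x', 0.0265) [ 0.0275 -0.0565] 0.047 [ 3.39 -0.65  7.1 ]
('x', 0.025) [ 0.0264 -0.0565] 0.0471 [ 5.25 -1.4   6.46]
('x', 0.0235) [ 0.0263 -0.0566] 0.0472 [8.97 0.34 2.36]
('x', 0.022) [ 0.0262 -0.0566] 0.0473 [12.96  2.13 -0.19]
('y', -0.0545) [ 0.0262 -0.0557] 0.0474 [11.9  -1.95  0.3 ]
('y', -0.053) [ 0.0262 -0.0544] 0.0475 [11.12 -2.77 -0.51]
('y', -0.0515) [ 0.0262 -0.053 ] 0.0475 [11.52 -4.32  0.3 ]
('y', -0.05) [ 0.0262 -0.0515] 0.0475 [11.92 -4.24  0.5 ]
('y', -0.0485) [ 0.0262 -0.05  ] 0.0475 [11.09 -3.61  0.2 ]
('y', -0.047) [ 0.0262 -0.0487] 0.0475 [11.4  -5.57 -1.14]
('y', -0.0455) [ 0.0262 -0.0484] 0.048 [  8.89 -14.29  -0.04]
33.5417 53.833078487612056
```

Both stops were met where expected: x 26.3 against 27 mm, y 48.5 against 49 mm. Now I'll press down.

```bash
python3 - <<'E'
from h import *
f0=np.load('f0.npy'); x,y=np.load('xy.npy'); z=.0465
def rep(t):
    p=robot.read_position(); df=FS()-f0; print(t,S(p).round(4),round(p[2],4),df.round(2)); return df
y-=.0005
for k in range(8):
    z-=.0006; robot.servo_line(W(x,y,z),speed=.03); df=rep(round(z,4))
    if df[2]>14: break
robot.dwell(.3); df=rep('hold'); print(robot.read_t(),robot.read_grip_width()*88, robot.read_tcp_rot()); np.save('xyz.npy',[x,y,z])
snap('wrist','w6'); snap('top','t6')
im=load('t6')['im'][:,:,::-1]; cv2.imwrite('pics/zt6.png',cv2.resize(im[180:300,380:510],None,fx=5,fy=5,interpolation=cv2.INTER_CUBIC))
E
```

```text
0.0459 [ 0.0263 -0.0487] 0.0475 [  9.16 -11.75   2.41]
0.0453 [ 0.0263 -0.0487] 0.0472 [  7.35 -10.99   6.24]
0.0447 [ 0.0263 -0.0488] 0.0471 [ 7.31 -9.57 11.9 ]
0.0441 [ 0.0264 -0.0488] 0.047 [ 5.73 -7.58 17.04]
hold [ 0.0264 -0.0488] 0.0469 [ 4.8  -8.16 16.7 ]
34.8417 53.889922412531426 [[ 0.12804181 -0.99173468  0.0082226 ]
 [-0.99175568 -0.12807832 -0.00407631]
 [ 0.00509575 -0.00763287 -0.99995789]]
```

View pics/w6.png

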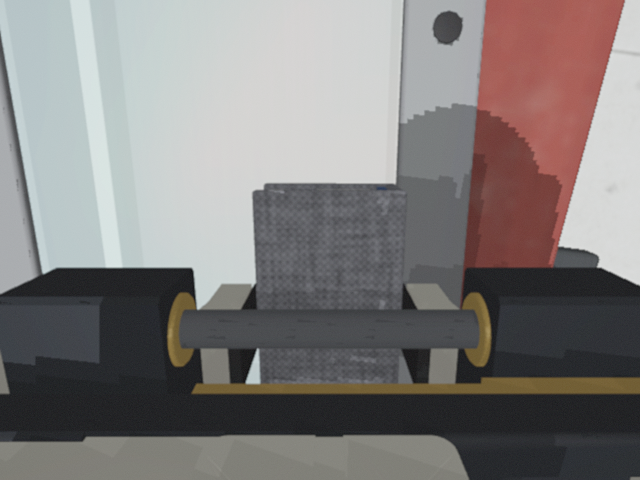

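View pics/zt6.png

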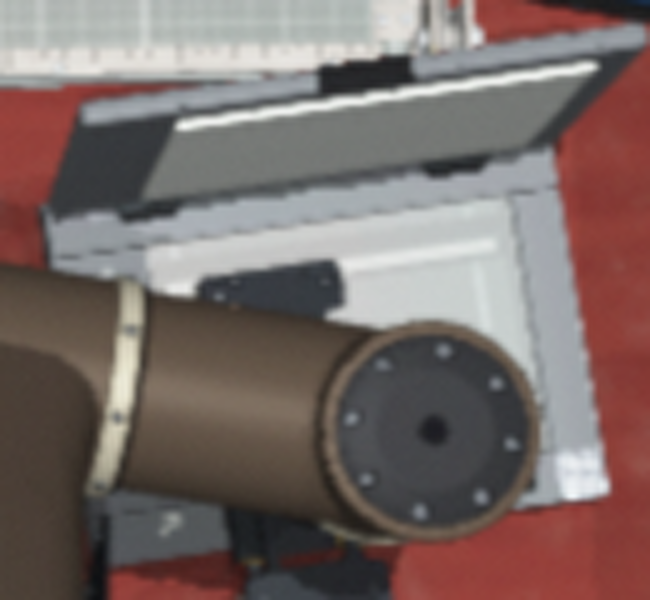

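The register sits parallel to the front frame edge with no visible gap. The sideways push has dropped to about 5 and 8 N while friction may carry several N of that, so I'll raise it for margin.

```bash
python3 - <<'E'
from h import *
f0=np.load('f0.npy'); x,y,z=np.load('xyz.npy')
def rep(t):
    p=robot.read_position(); df=FS()-f0; print(t,S(p).round(4),round(p[2],4),df.round(2)); return df
for k in range(10):
    df=np.mean([FS()-f0 for _ in range(4)],0)
    dx=df[0]<11; dy=df[1]>-12; dz=df[2]<15; uz=df[2]>20
    if not(dx or dy or dz or uz): break
    x-=.001*dx; y+=.0004*dy; z+=-.0003*dz+.0003*uz
    robot.servo_line(W(x,y,z),speed=.02); rep((round(x,4),round(y,4),round(z,4)))
robot.dwell(.5); rep('hold'); robot.dwell(.5); rep('hold')
print(robot.read_t(),robot.read_grip_width()*88, robot.read_tcp_rot().__repr__())
snap('wrist','w7'); snap('side','s7')
im=load('s7')['im'][:,:,::-1]; cv2.imwrite('pics/zs7.png',cv2.resize(im[120:240,340:460],None,fx=5,fy=5,interpolation=cv2.INTER_CUBIC))
E
```

```text
(np.float64(0.021), np.float64(-0.0456), np.float64(0.0441)) [ 0.0263 -0.0488] 0.047 [ 8.03 -9.42 13.69]
(np.float64(0.02), np.float64(-0.0452), np.float64(0.0438)) [ 0.0263 -0.0487] 0.0471 [ 10.2  -11.69  12.78]
(np.float64(0.019), np.float64(-0.0448), np.float64(0.0435)) [ 0.0263 -0.0487] 0.0471 [ 11.95 -12.2   12.92]
(np.float64(0.019), np.float64(-0.0448), np.float64(0.0432)) [ 0.0263 -0.0488] 0.047 [ 10.69 -11.69  17.  ]
(np.float64(0.018), np.float64(-0.0444), np.float64(0.0432)) [ 0.0263 -0.0487] 0.0471 [ 13.3  -13.33  12.64]
(np.float64(0.018), np.float64(-0.0444), np.float64(0.0429)) [ 0.0263 -0.0488] 0.0471 [ 13.01 -12.68  16.66]
hold [ 0.0263 -0.0487] 0.0471 [ 12.02 -14.02  16.32]
hold [ 0.0263 -0.0487] 0.0471 [ 12.1  -13.66  16.07]
37.4417 54.09140533286871 array([[ 0.12897201, -0.991529  ,  0.01537746],
       [-0.99161418, -0.12908058, -0.00628655],
       [ 0.00821822, -0.01443771, -0.999862  ]])
```

View pics/zs7.png

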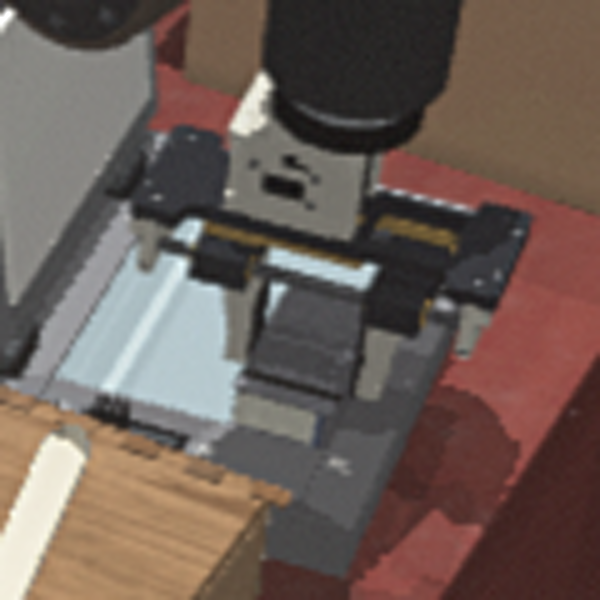

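View pics/w7.png

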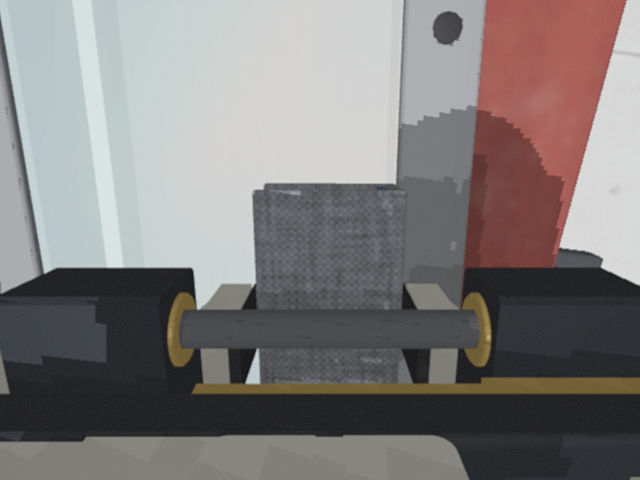

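```bash
python3 - <<'E'
from h import *
f0=np.load('f0.npy'); print(FS()-f0, robot.read_t()); robot.job_done()
E
```

```text
[ 12.14261037 -13.38242406  15.51067954] 37.5417
the job is handed in; nothing more can be done
```

I slid the transport lock to its stop, laid the grey register cover down on the glass, and pushed it into the reference corner. I handed the job in at 37.5 s of the 67 s allowed, still holding it there; no verdict is reported.

- **Register:** It met both stops where expected, at 26.3 mm (27 expected) and 48.7 mm (49 expected) from my measured corner. At hand-in the wrist read about 12 N towards the front edge, 13 N towards the left edge and 16 N down. These are net wrist forces; I could not read the contact on each edge or on the glass separately. The tool was tilted 0.017 rad and the grip width read 54 mm. The pictures show the register square in the corner with no visible gap.
- **Lock:** The tab moved about 20 mm, not the full 26 mm, then stopped hard at the same place in three pushes of 16–20 N. From the slot it seems to have started about 5 mm along, which puts it at about 25–26 mm now. An earlier estimate from the slot's outer edges gave 23–24 mm, close to the 23.5 mm limit, so this is the least certain check.
- **Possible touch on the lid:** During the first two pushes the side view suggested the wrist was touching the scanner lid. I repeated the push with the tool tilted and the wrist clear, and the tab stopped at the same place, so I took it to be the end stop.
- **Other things on the desk:** I moved none of them on purpose, but I did not check their positions at the end.

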